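# Feel out the die gap with feeler leaves

## Task

Find which of the three feeler leaves on the grey mat fits the gap under the die set's floating platen: slide one in flat along the bottom plate, gently, and feel it; a fitting one goes in with a drag, while a wrong one slides in loose or stops dead at the edge. Leave one that drags lying flat in the gap, its front end past the middle of the platen and pointing straight in, with the other two leaves on the mat, handles up, and everything let go. Never force a leaf, do not push or lift the platen with the fingers, and leave the bottle, jar and cell tray alone.

Things in the scene. Friction and masses are not known exactly. Their poses are not given: they have to be found in the camera images.
- press: bottom plate of a two-post die set, fixed, steel, 220 (x) by 140 (y) by 20 mm thick, top 20 mm above the bench; origin at the centre of its underside. Posts 14 mm thick, 138 mm tall, at x = 70, y = +-59 mm carry a grey crossbar, up to 155 mm above the bench. The -x part, facing the robot, is a free flat apron on which a whole leaf lies and slides to +x, under the platen
- platen: aluminium platen between the posts, 50 (x) by 90 (y) by 14 mm, axes as the bottom plate's, centred over its x = 70, y = 0 mm; origin below its centre at the height of its lowest edge. It floats: it rests on a stop and rises up to 15 mm against its own weight (about 3 N). The gap from its front lip, level with the origin, to the bottom plate's top is 2.6 to 11.4 mm, different each time
- platen_edge (a point): middle of the platen's lower front lip (the gap's narrowest line; behind it the underside is relieved by 1 mm), 25 mm to -x of its origin. From here a 16 degree lead-in ramp runs 17 mm further to -x, rising 5 mm: a leaf up to about 4.5 mm thicker than the gap wedges the platen up with 5 to 15 N of push, then drags with about 3 to 5 N (a loose one with 1 N); a thicker one stops dead at the ramp's blunt end; one thinner than the gap slides in loose
- leaf6: the thin feeler leaf, loose, 95 to 160 g, lying flat: straight steel blade 6 mm thick, 16 mm wide, with an upright aluminium handle block at its rear, 22 mm long (along the blade), 14 mm across, top 50 mm above the underside. Origin on the underside below the handle's centre; x points along the blade to its square front end 115 mm away, z up. Starts on the mat
- leaf9: the middle feeler leaf, loose, 95 to 160 g, lying flat: straight steel blade 9 mm thick, 20 mm wide, with an upright aluminium handle block at its rear, 30 mm long (along the blade), 14 mm across, top 50 mm above the underside. Origin on the underside below the handle's centre; x points along the blade to its square front end 115 mm away, z up. Starts on the mat
- leaf12: the thick feeler leaf, loose, 95 to 160 g, lying flat: straight steel blade 12 mm thick, 24 mm wide, with an upright aluminium handle block at its rear, 38 mm long (along the blade), 14 mm across, top 50 mm above the underside. Origin on the underside below the handle's centre; x points along the blade to its square front end 115 mm away, z up. Starts on the mat
- mat: grey plastic work mat, fixed, 210 (x) by 250 (y) by 2 mm thick; origin at the centre of its underside on the bench. The three leaves start on it side by side about 72 mm apart, blades pointing roughly along its +x, in any order; trying the middle leaf first needs at most two tries
- amber_bottle: amber glass bottle with a red cap, 68 mm across, 150 mm tall, origin at the centre of its underside; bystander
- jar: white plastic jar with a red cap, 72 mm across, 80 mm tall, origin at the centre of its underside; bystander
- cell_tray: shallow clear tray of coin cells, 100 by 100 by 14 mm, origin at the centre of its underside; bystander
- leaf6_tip (a point): middle of the front end of leaf6's blade, on its underside
- leaf9_tip (a point): middle of the front end of leaf9's blade, on its underside
- leaf12_tip (a point): middle of the front end of leaf12's blade, on its underside
There are look-alikes about, which are no part of the job. Leave any blue or turquoise look-alike of the leaf12 alone.

How it is judged (in metres and radians):
At the end, for the whole second after the job is handed in: One leaf lies flat (0.08 rad) under the platen and lifts it (over 1 N), front end 65 to 140 mm along the bottom plate's +x, within 35 mm of its centre line and 0.35 rad of its direction; the other two stand upright (0.1 rad), origins over the mat; all at rest (under 0.02 m/s) (((x of leaf6_tip in the frame of press between 0.065 and 0.14 m and y of leaf6_tip in the frame of press between -0.035 and 0.035 m and angle between the x axis of leaf6 and the x axis of press, either way round below 0.35 rad and angle between leaf6's own z axis and vertical below 0.08 rad and contact force between leaf6 and platen above 1 N and linear speed of each of leaf6, leaf9, leaf12 below 0.02 m/s and x of leaf9 in the frame of mat between -0.105 and 0.105 m and y of leaf9 in the frame of mat between -0.125 and 0.125 m and angle between each of leaf9, leaf12's own z axis and vertical below 0.1 rad and x of leaf12 in the frame of mat between -0.105 and 0.105 m and y of leaf12 in the frame of mat between -0.125 and 0.125 m) or (x of leaf9_tip in the frame of press between 0.065 and 0.14 m and y of leaf9_tip in the frame of press between -0.035 and 0.035 m and angle between the x axis of leaf9 and the x axis of press, either way round below 0.35 rad and angle between leaf9's own z axis and vertical below 0.08 rad and contact force between leaf9 and platen above 1 N and linear speed of each of leaf9, leaf6, leaf12 below 0.02 m/s and x of leaf6 in the frame of mat between -0.105 and 0.105 m and y of leaf6 in the frame of mat between -0.125 and 0.125 m and angle between each of leaf6, leaf12's own z axis and vertical below 0.1 rad and x of leaf12 in the frame of mat between -0.105 and 0.105 m and y of leaf12 in the frame of mat between -0.125 and 0.125 m) or (x of leaf12_tip in the frame of press between 0.065 and 0.14 m and y of leaf12_tip in the frame of press between -0.035 and 0.035 m and angle between the x axis of leaf12 and the x axis of press, either way round below 0.35 rad and angle between leaf12's own z axis and vertical below 0.08 rad and contact force between leaf12 and platen above 1 N and linear speed of each of leaf12, leaf6, leaf9 below 0.02 m/s and x of leaf6 in the frame of mat between -0.105 and 0.105 m and y of leaf6 in the frame of mat between -0.125 and 0.125 m and angle between each of leaf6, leaf9's own z axis and vertical below 0.1 rad and x of leaf9 in the frame of mat between -0.105 and 0.105 m and y of leaf9 in the frame of mat between -0.125 and 0.125 m))); the robot touches nothing.
It fails at once if a bystander (bottle, jar or cell tray) was pushed more than 20 mm (distance of any of amber_bottle, jar, cell_tray from where it was at the start of the episode above 0.02 m).
It fails at once if the fingers pressed on the platen with more than 5 N (it may be raised only by a leaf) (contact force between the fingers and platen above 5 N).
It fails at once if a leaf was forced against the platen with more than 60 N (contact force between any of leaf6, leaf9, leaf12 and platen above 60 N).
It also fails if it takes over 72 s, if anything falls off the work surface, if the arm or the gripper's body presses on something with over 40 N, if the wrist force passes 120 N, or if a joint passes its speed limit or range.

## Robot

A 6-joint arm with a two-finger parallel gripper is mounted at the origin on the work surface. World frame = base frame: x ahead of the robot, y to its left, z up, the work surface at z = 0. Lengths are in m, angles in degrees, forces in N, time in s.
With the tool pointing down it reaches from about 0.4 to 0.825 m from the base axis. Payload 7 kg.
Tool frame: the origin (TCP) lies between the finger pads; the fingertips stand 11 mm ahead of it and the grasp point (between the pads) lies 8 mm behind it; z points along the fingers, y is the direction in which the jaws open and shut (so a half turn about z gives the same grasp; the last joint's range is limited). The gripper opens to 88 mm and grips with 3 to 60 N. Pads are 19 mm wide; open, the fingers measure 130 mm over their backs; the gripper's body (78 mm by 193 mm) begins 47 mm behind the grasp point.
Start: joints at [93.57, 20.546, 0.682, 0, -70.136, -16.507], TCP at [0.151, 0.658, 0.217] pointing down, gripper open.
Joint ranges: [-176.03, 176.03], [-82.01, 121.73], [-58.28, 71.71], [-173.87, 95.51], [-174.79, -0.11], [-173.66, 173.66]. Speed limits (degrees/s): [136.94, 136.94, 172.46, 180, 180, 180].

## Interface

Orientations are given as [roll, pitch, yaw] about the fixed x, y, z axes, in that order (R = Rz(yaw) Ry(pitch) Rx(roll)).
In Python, from plant import r gives the robot as it stands.
- The arm moves only by the shell command python3 -m inch 'ROWS' [OPENING] [FORCE]. ROWS is JSON, a list of rows, each an object of numbers: "x", "y", "z": the shift along the tool's x, y, z as a fraction of full scale; "yaw": the turn about the tool's z as a fraction of full scale. In form: [{"x": .., "y": .., "z": .., "yaw": ..}, ...]. A call has 1 to 5 rows; each row shifts and turns the pose as measured when the row begins, along the tool's axes as they then stand; what a row does not reach is not made up. Full scale, the value 1, is 0.025 m for a shift and 4 degrees for a turn. A row lasts 1/12 s, in which the tool goes at most 41.7 mm and 7.16 degrees, less where a joint would pass 70% of its speed; a pose out of reach is approached as far as the arm can. A call with a number of a shift or a turn outside -1 to 1 is refused whole. A call with a gripper value outside its range is refused whole. OPENING is the opening, from -1 (shut) to 1 (fully open), set as the call begins (- or left out, the last holds). The fingers move at their own pace and stop on an object; FORCE is the grip in N (left out, the last holds). Time passes only in rows, so rows that do not move let the fingers close. It gives the time, the measured TCP pose, the force and the opening at its end, in the units of the state.
- r.get_state(): the state, without advancing time (a new reading comes with each control period).
- r.capture(name): name is "scene" or "top" or "wrist"; returns (picture, depth): 420x560x3 uint8, red, green, blue; 420x560 float32, m along the optical axis (not along the pixel's ray), 0 where there is no reading.
- r.camera_info(name): a dict with "mtx" (3x3 intrinsics, pixels), "k1" (the pictures are not rectified: a ray, as slopes to the right and down, at radius r is drawn at 1 + k1 r^2 times it, then the intrinsics apply), "pose" (4x4, takes a point from camera to world coordinates). Camera axes: x right, y down, z forward; pixel columns grow to the right and rows downward; lengths in m; the calibration is good to about 2 mm. A picture is of the moment at which its call begins: read the wrist's pose just before it. camera_info takes no time and is no camera call; for the wrist camera it gives the pose at the moment of the call.
- r.close_job(): hands the job in, once; it reports no verdict.
The state is a dict: "time_s": time; "joints": joint angles; "qd": joint speeds; "joint_torque": joint torques, N m; "tcp_pos": TCP position; "eef_rot": TCP orientation; "contact_force": force on the tool from outside, world axes, zero at the start; "moment": the same for the moment, N m; "gripper_width": finger opening in m.
Only numpy, scipy, OpenCV 4.12 (cv2) and the standard library are available. Lean on these libraries where they do the work, as an engineer would, in place of code of your own. Each camera call takes 0.05 s, during which the arm holds its last target. There are 200 camera calls.

## Working session

There is one attempt and no reset: what is moved stays moved. The work goes in short steps, Python scripts to look and compute and a shell command to move; the robot and the scene stay as the last step left them, time stands still between calls to the robot, and variables do not carry over. Pictures are saved under pics/ and viewed, about 8 in all and at most 12, crops included, and the job is handed in when it is done.

```bash
ls; mkdir -p pics; cat > h.py <<'E'
import numpy as np,cv2,sys
from plant import r
def snap(n,f):
    ci=r.camera_info(n); im,d=r.capture(n)
    cv2.imwrite(f'pics/{f}.png',im[:,:,::-1]); np.savez(f'pics/{f}.npz',im=im,d=d,mtx=ci['mtx'],k1=ci['k1'],pose=ci['pose'])
def cloud(f):
    z=np.load(f'pics/{f}.npz'); K=z['mtx'];k1=float(z['k1']);d=z['d']
    v,u=np.mgrid[0:d.shape[0],0:d.shape[1]].astype(float)
    p=np.stack([u.ravel(),v.ravel()],1)[:,None]
    xy=cv2.undistortPoints(p,K,np.array([k1,0,0,0,0.]))[:,0].reshape(d.shape+(2,))
    P=np.concatenate([xy*d[...,None],d[...,None]],2)
    W=P@z['pose'][:3,:3].T+z['pose'][:3,3]
    W[d==0]=np.nan
    return z['im'],W
def ray(f,u,v,zw):
    z=np.load(f'pics/{f}.npz')
    xy=cv2.undistortPoints(np.array([[[u,v]]],float),z['mtx'],np.array([float(z['k1']),0,0,0,0.]))[0,0]
    d=z['pose'][:3,:3]@np.array([*xy,1]);o=z['pose'][:3,3]
    return o+d*(zw-o[2])/d[2]
E
python3 - <<'E'
from h import *
print(r.get_state())
snap('scene','s0');snap('top','t0')
E
```

```text
pics
{'time_s': 0.0, 'joints': array([ 9.35682232e+01,  2.05921572e+01,  6.32405407e-01, -2.19352372e-02,
       -7.01341467e+01, -1.65085134e+01]), 'qd': array([ 0.0256708 ,  0.03206211, -0.05949083,  0.00079057, -0.05212355,
        0.00158574]), 'joint_torque': array([ 4.82715659e-04, -5.82709765e+01,  2.93049985e+01,  6.99693114e+00,
        6.85519277e-03, -1.65815354e-04]), 'tcp_pos': array([0.15104121, 0.65735783, 0.21589844]), 'eef_rot': array([ 1.79904112e+02, -6.91460977e-03, -1.29477554e+01]), 'contact_force': array([-0.77126833,  0.41153825, -0.27582117]), 'moment': array([0.01701185, 0.02999929, 0.00735154]), 'gripper_width': 0.08759124393572708}
```

View pics/t0.png

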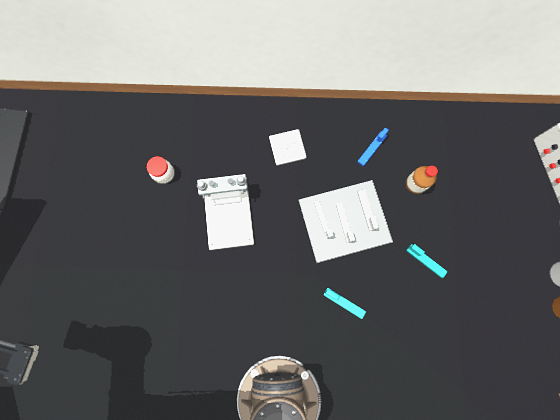

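View pics/s0.png

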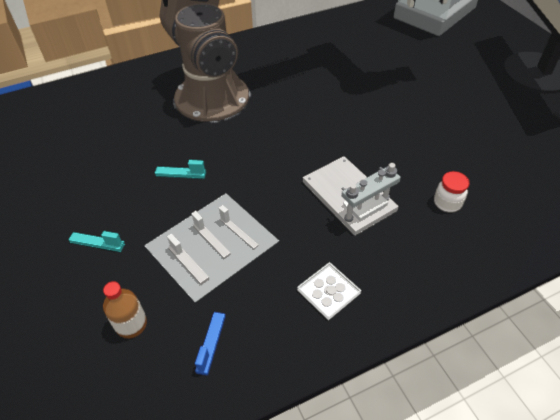

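The top view shows three grey leaves on the mat at about (325,220), (346,222) and (369,210). Of these, (325,220) looks thinnest and (369,210) widest. The press is at (228,212), with its platen end at the top near (225,190). The turquoise ones at (345,303) and (427,260) and the blue one at (374,146) are look-alikes off the mat, and I'll leave them alone.

```bash
python3 - <<'E'
from h import *
im,W=cloud('t0')
def sub(u0,u1,v0,v1):
    return W[v0:v1,u0:u1].reshape(-1,3)
print('mat z',np.nanmedian(sub(330,338,190,196),0), 'table',np.nanmedian(sub(270,290,200,240),0))
for n,(a,b,c,d) in dict(L=(312,336,195,242),M=(334,357,195,247),R=(355,382,185,236)).items():
    P=sub(a,b,c,d);
    h=P[P[:,2]>0.035]; bl=P[(P[:,2]>0.0055)&(P[:,2]<0.02)]
    print(n,len(h),h.mean(0),len(bl),bl.mean(0),np.nanmedian(bl[:,2]))
    q=bl[:,:2]-bl[:,:2].mean(0);_,s,vt=np.linalg.svd(q,full_matrices=False);d=vt[0]*np.sign(vt[0,0]);t=q@d
    print('  dir',np.degrees(np.arctan2(d[1],d[0])),'ext',t.min(),t.max(),'tip',bl[:,:2].mean(0)+d*t.max(),'w',np.ptp(q@[-d[1],d[0]]))
    print('  handle->blade dir',np.degrees(np.arctan2(*(bl.mean(0)-h.mean(0))[1::-1])))
im2=cv2.imread('pics/t0.png')
a=cv2.resize(im2[165:265,190:265],None,fx=5,fy=5,interpolation=cv2.INTER_CUBIC)
b=cv2.resize(im2[165:265,290:400],None,fx=3.6,fy=5,interpolation=cv2.INTER_CUBIC)
cv2.imwrite('pics/c0.png',np.hstack([a,b]))
P=sub(195,262,170,255); 
for lo,hi in((.012,.028),(.03,.06),(.1,.2)):
    m=P[(P[:,2]>lo)&(P[:,2]<hi)]
    print(lo,len(m),m.mean(0) if len(m) else 0, cv2.minAreaRect((m[:,:2]*1000).astype(np.float32)))
E
```

```text
mat z [ 6.32248546e-01 -1.59488869e-01 -3.50520106e-04] table [ 0.53706511  0.01388207 -0.0016494 ]
L 38 [ 0.49251796 -0.13887587  0.04897884] 124 [ 0.54663777 -0.11907077  0.00813393] 0.007407035889205549
  dir 15.09204668360383 ext -0.06774227961090325 0.07605101122869487 tip [ 0.62006569 -0.09926934] w 0.09191013605704505
  handle->blade dir 20.100054779596725
M 53 [ 0.48479016 -0.2039167   0.04847801] 226 [ 0.54330101 -0.19015218  0.00946137] 0.009267414923060713
  dir 11.541821863957354 ext -0.08573745516982692 0.07619661774806925 tip [ 0.61795685 -0.17490652] w 0.08191766948362794
  handle->blade dir 13.237979748996091
R 68 [ 0.52940706 -0.27622633  0.0482214 ] 273 [ 0.58533358 -0.25949397  0.01178891] 0.011708327470370872
  dir 12.48786479824214 ext -0.09225305858764932 0.06699561862003682 tip [ 0.6507442  -0.24500732] w 0.09022927800537357
  handle->blade dir 16.65637268175263
0.012 2104 [0.5201176  0.17520399 0.01848879] ((543.6124877929688, 179.5223388671875), (202.20851135253906, 140.10585021972656), 8.914422988891602)
0.03 252 [0.5981077  0.18758253 0.03504101] ((596.6957397460938, 192.3480987548828), (35.046958923339844, 98.88824462890625), 8.648177146911621)
0.1 750 [0.61928471 0.19073971 0.11215304] ((617.2193603515625, 190.6310577392578), (59.26466751098633, 145.6534423828125), 8.007161140441895)
```

View pics/c0.png

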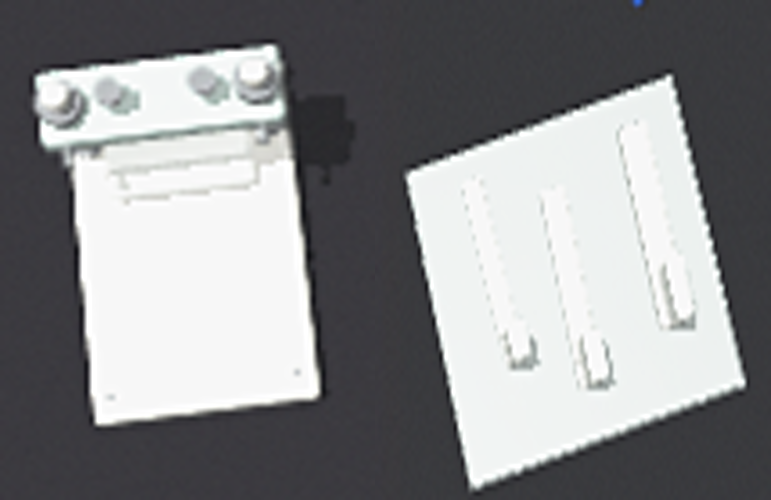

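leaf9, the middle one, is at (346,222): its 9 mm blade height and handle size both fit. Next I'll work out the press pose, the platen height and the wrist camera offset.

```bash
cat >> h.py <<'E'
def togo(x,y,z,yaw):
    s=r.get_state();p=s['tcp_pos'];ps=s['eef_rot'][2];c,q=np.cos(np.radians(ps)),np.sin(np.radians(ps))
    d=np.array([x,y,z])-p
    print('t',round(s['time_s'],2),'tcp',p.round(4),'rot',s['eef_rot'].round(2),'F',s['contact_force'].round(1),'w',round(s['gripper_width'],4))
    print('  rows x,y,z,yaw units:',np.round([(c*d[0]+q*d[1])/.025,(q*d[0]-c*d[1])/.025,-d[2]/.025,-(yaw-ps)/4],2))
E
python3 - <<'E'
from h import *
im,W=cloud('t0')
for n,u,v,z in(('FL',209.4,250,.02),('FR',254.4,245,.02),('matTL',290+407/0.1/36,165+172/5,.002)): print(n,ray('t0',u,v,z))
# platen: top points
P=W[165:210,195:262].reshape(-1,3); a=np.radians(8.5);e=np.array([np.cos(a),np.sin(a)]);f=np.array([-e[1],e[0]])
c=np.array([.519+.0,.176])
q=P[:,:2]-c; X=q@e;Y=q@f
for x0 in np.arange(.02,.12,.006):
    m=(X>x0)&(X<x0+.006)&(abs(Y)<.035); print(round(x0,3),m.sum(),np.nanpercentile(P[m,2],[10,50,90]).round(4) if m.sum() else '')
M=W[225:245,212:250,2];print('plate z',np.nanmedian(M))
ci=r.camera_info('wrist');s=r.get_state();print(ci['mtx'],ci['k1']);print(ci['pose']);
togo(.43,.24,.23,8.5)
E
```

```text
FL [0.43029992 0.22891501 0.02      ]
FR [0.45011881 0.08961103 0.02      ]
matTL [ 0.61488526 -0.38403436  0.002     ]
0.02 0 
0.026 0 
0.032 0 
0.038 15 [0.0138 0.019  0.0214]
0.044 35 [0.0153 0.0182 0.0217]
0.05 41 [0.0148 0.0177 0.0198]
0.056 42 [0.0151 0.0185 0.0219]
0.062 64 [0.0166 0.0309 0.0344]
0.068 38 [0.0282 0.0312 0.0345]
0.074 42 [0.0262 0.0294 0.0348]
0.08 115 [0.0343 0.0958 0.1084]
0.086 79 [0.0359 0.1034 0.1097]
0.092 83 [0.035  0.1062 0.1126]
0.098 60 [0.1055 0.1101 0.1307]
0.104 47 [0.1056 0.1103 0.1304]
0.11 32 [0.1055 0.1078 0.1279]
0.116 34 [0.1051 0.1076 0.1107]
plate z 0.018543638297078502
[[327.18112892   0.         276.54961663]
 [  0.         327.18112892 213.36340911]
 [  0.           0.           1.        ]] 0.007820741204147448
[[-0.22457203 -0.92937951 -0.29295245  0.23024369]
 [-0.97445433  0.21494835  0.06508427  0.6399887 ]
 [ 0.00248166  0.30008489 -0.95390927  0.38439877]
 [ 0.          0.          0.          1.        ]]
t 0.1 tcp [0.151  0.6574 0.216 ] rot [ 1.7992e+02 -1.0000e-02 -1.2940e+01] F [-0.1  0.1 -0.1] w 0.0877
  rows x,y,z,yaw units: [14.62 13.77 -0.56 -5.36]
```

```bash

python3 -m inch '[{"x":1,"y":0.95,"z":0,"yaw":-0.4},{"x":1,"y":0.95,"z":0,"yaw":-0.4},{"x":1,"y":0.95,"z":0,"yaw":-0.4},{"x":1,"y":0.95,"z":0,"yaw":-0.4},{"x":1,"y":0.95,"z":0,"yaw":-0.4}]' -0.09
python3 -m inch '[{"x":1,"y":0.95,"z":0,"yaw":-0.4},{"x":1,"y":0.95,"z":0,"yaw":-0.4},{"x":1,"y":0.95,"z":0,"yaw":-0.4},{"x":1,"y":0.95,"z":0,"yaw":-0.4},{"x":1,"y":0.95,"z":0,"yaw":-0.4}]'
python3 -c "
from h import *
togo(.43,.24,.23,8.5)"
```

```text
time_s: 0.52
tcp_pos: [0.253, 0.5178, 0.2112]
eef_rot: [179.6, 0.0, -4.3]
contact_force: [-0.5, 0.5, 0.8]
gripper_width: 0.0597
time_s: 0.93
tcp_pos: [0.379, 0.3887, 0.2112]
eef_rot: [179.5, 0.2, 4.3]
contact_force: [1.2, 1.0, -0.2]
gripper_width: 0.0399
t 0.93 tcp [0.379  0.3887 0.2112] rot [179.48   0.18   4.29] F [ 1.2  1.  -0.2] w 0.0399
  rows x,y,z,yaw units: [ 1.59  6.08 -0.75 -1.05]
```

```bash

python3 -m inch '[{"x":0.3,"y":1,"z":-0.2,"yaw":-0.2},{"x":0.3,"y":1,"z":-0.2,"yaw":-0.2},{"x":0.3,"y":1,"z":-0.2,"yaw":-0.2},{"x":0.3,"y":1,"z":-0.2,"yaw":-0.2},{"x":0.3,"y":1,"z":0,"yaw":-0.2}]'
python3 -m inch '[{"x":0.1,"y":1,"z":0,"yaw":0},{"x":0,"y":1,"z":0,"yaw":0},{"x":0,"y":0,"z":0,"yaw":0},{"x":0,"y":0,"z":0,"yaw":0}]'
python3 -c "
from h import *
togo(.43,.18,.23,8.5);snap('wrist','w1')"
```

```text
time_s: 1.35
tcp_pos: [0.4327, 0.2602, 0.2309]
eef_rot: [179.3, 0.4, 8.4]
contact_force: [0.6, 0.2, -0.5]
gripper_width: 0.0398
time_s: 1.68
tcp_pos: [0.4433, 0.204, 0.2312]
eef_rot: [179.2, 0.5, 8.2]
contact_force: [-0.9, 0.4, 0.4]
gripper_width: 0.0402
t 1.68 tcp [0.4433 0.204  0.2312] rot [179.24   0.46   8.19] F [-0.9  0.4  0.4] w 0.0402
  rows x,y,z,yaw units: [-0.66  0.87  0.05 -0.08]
```

View pics/w1.png

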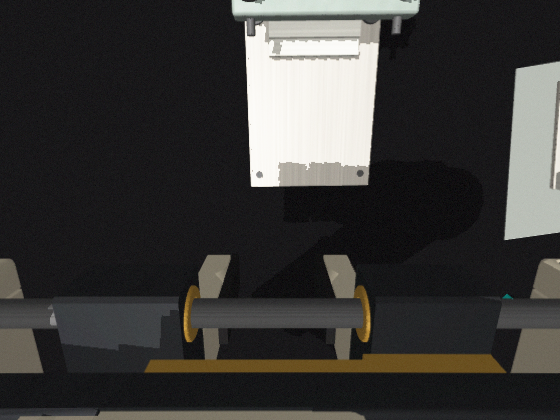

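The wrist view shows the press apron, with its front corners at (251,187) and (369,185). The platen's front bevel runs from (271,40) to (359,57). The mat is on the right.

```bash
python3 - <<'E'
from h import *
A=ray('w1',251.5,187,.02);B=ray('w1',369,185,.02)
C=ray('w1',247,30,.02);D=ray('w1',379,30,.02)
d=A-B;L=np.hypot(*d[:2]);yaw=np.degrees(np.arctan2(-d[0],d[1]));mid=(A+B)/2
print(A,B,C,D,L,yaw)
print('left edge dir',np.degrees(np.arctan2(*(C-A)[1::-1])),'right',np.degrees(np.arctan2(*(D-B)[1::-1])))
a=np.radians(yaw);e=np.array([np.cos(a),np.sin(a)]);f=np.array([-e[1],e[0]])
ctr=mid[:2]+.11*e;print('press ctr',ctr)
im,W=cloud('w1')
for v in range(16,62,3):
    P=W[v,285:345];q=np.nanmedian(P,0);print(v,'pressx',round((q[:2]-ctr)@e,4),'z',q[2].round(4))
print('plate',np.nanmedian(W[70:160,260:360,2]),np.nanmedian(W[62:90,260:360,2]))
cv2.imwrite('pics/c1.png',cv2.resize(cv2.imread('pics/w1.png')[0:75,225:425],None,fx=4,fy=4,interpolation=cv2.INTER_CUBIC))
E
```

```text
[0.43238621 0.22994498 0.02      ] [0.45412669 0.09209433 0.02      ] [0.59573021 0.25403676 0.02      ] [0.61529802 0.11941271 0.02      ] 0.13955446605295382 8.962318487957639
left edge dir 8.39012424853944 right 9.620143115625185
press ctr [0.55191346 0.17815599]
16 pressx 0.0474 z 0.1047
19 pressx 0.0474 z 0.0953
22 pressx 0.0575 z 0.0388
25 pressx 0.055 z 0.0388
28 pressx 0.0524 z 0.0389
31 pressx 0.0497 z 0.0387
34 pressx 0.047 z 0.0389
37 pressx 0.0454 z 0.0333
40 pressx 0.043 z 0.0318
43 pressx 0.0403 z 0.0324
46 pressx 0.0375 z 0.0332
49 pressx 0.0345 z 0.0341
52 pressx 0.0318 z 0.0349
55 pressx 0.0289 z 0.0356
58 pressx 0.0282 z 0.0206
61 pressx 0.0252 z 0.0205
plate 0.02063403537004377 0.020638193256788118
```

View pics/c1.png

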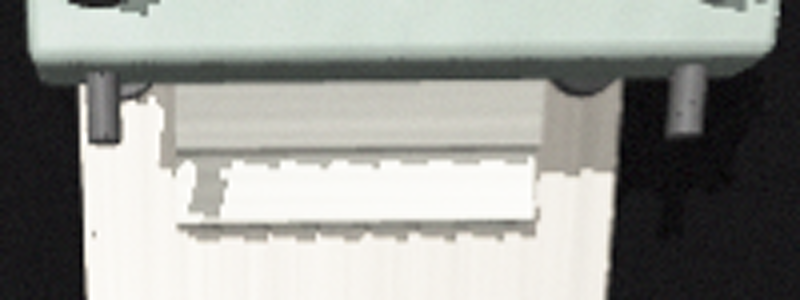

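Platen top is 18.2 mm above the bottom plate, so the gap is about 4.2 mm. That points to leaf6 (1.8 mm thicker than the gap), while leaf9 at +4.8 mm would stop dead. I'll try leaf6 first and move over to look at it.

```bash

python3 -m inch '[{"x":0.15,"y":1,"z":0.1,"yaw":-0.15},{"x":0.15,"y":1,"z":0.1,"yaw":-0.15},{"x":0.15,"y":1,"z":0.1,"yaw":-0.15},{"x":0.15,"y":1,"z":0.1,"yaw":-0.15},{"x":0.15,"y":1,"z":0.1,"yaw":-0.15}]'
python3 -m inch '[{"x":-0.2,"y":1,"z":0.1,"yaw":-0.15},{"x":-0.2,"y":1,"z":0.1,"yaw":-0.15},{"x":-0.2,"y":1,"z":0.1,"yaw":-0.15},{"x":-0.2,"y":1,"z":0.1,"yaw":-0.15},{"x":-0.2,"y":1,"z":0.1,"yaw":-0.15}]'
python3 -m inch '[{"x":-0.3,"y":1,"z":0,"yaw":0},{"x":-0.3,"y":1,"z":0,"yaw":0},{"x":-0.3,"y":0.7,"z":0,"yaw":0},{"x":0,"y":0,"z":0,"yaw":0},{"x":0,"y":0,"z":0,"yaw":0}]'
python3 -c "
from h import *
togo(.44,-.145,.22,14);snap('wrist','w2')"
```

```text
time_s: 2.15
tcp_pos: [0.4831, 0.0872, 0.2195]
eef_rot: [179.3, 0.5, 11.9]
contact_force: [0.5, 0.1, -0.6]
gripper_width: 0.0402
time_s: 2.57
tcp_pos: [0.4892, -0.0413, 0.207]
eef_rot: [179.4, 0.6, 15.4]
contact_force: [0.1, 0.5, 0.3]
gripper_width: 0.0402
time_s: 2.98
tcp_pos: [0.4861, -0.1156, 0.2059]
eef_rot: [179.4, 0.8, 15.5]
contact_force: [0.3, 0.7, -0.6]
gripper_width: 0.0402
t 2.98 tcp [ 0.4861 -0.1156  0.2059] rot [179.38   0.79  15.54] F [ 0.3  0.7 -0.6] w 0.0402
  rows x,y,z,yaw units: [-2.09  0.64 -0.56  0.38]
```

View pics/w2.png

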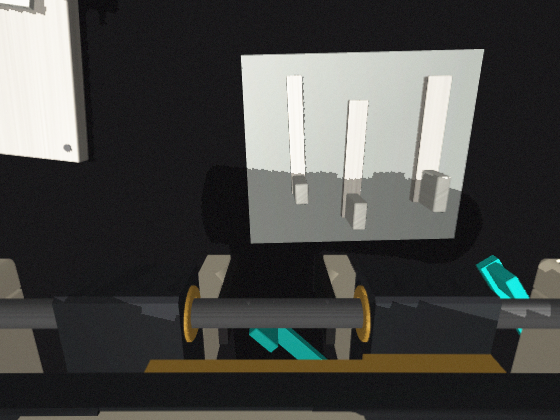

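This view shows leaf6 at left (blade (295,75) to handle (301,190)), leaf9 in the middle (355,215) and leaf12 at right (434,190), all on the grey mat. The turquoise look-alikes lie off the mat. leaf6 has the narrowest blade and the shortest handle.

```bash
python3 - <<'E'
from h import *
im,W=cloud('w2')
for n,(a,b,c,d) in dict(L=(278,320,70,212),M=(335,375,92,235),R=(405,455,70,220)).items():
    P=W[c:d,a:b].reshape(-1,3)
    z0=np.nanmedian(P[:,2])
    h=P[P[:,2]>0.047]; 
    print(n,'n',len(h),'ztop',np.nanmedian(h[:,2]),cv2.minAreaRect((h[:,:2]*1000).astype(np.float32)),h.mean(0))
mat=W[60:75,260:280,2];print('mat',np.nanmedian(mat))
# leaf6 blade edges read at pixel rows, top face z=.008
cv2.imwrite('pics/c2.png',cv2.resize(cv2.imread('pics/w2.png')[65:215,262:342],None,fx=4,fy=4,interpolation=cv2.INTER_CUBIC))
E
```

```text
L n 297 ztop 0.052333307638654736 ((491.6512145996094, -141.35511779785156), (22.027650833129883, 13.92812728881836), 20.657180786132812) [ 0.49233927 -0.14090406  0.05217527]
M n 393 ztop 0.0524692070733786 ((485.0152893066406, -206.40838623046875), (29.742795944213867, 14.19735050201416), 15.059916496276855) [ 0.48523312 -0.20567811  0.05218777]
R n 555 ztop 0.052438458262391574 ((529.1094970703125, -278.4781494140625), (37.21902084350586, 14.707869529724121), 16.766212463378906) [ 0.52916519 -0.27725142  0.05209324]
mat 0.0026207760713823636
```

View pics/c2.png

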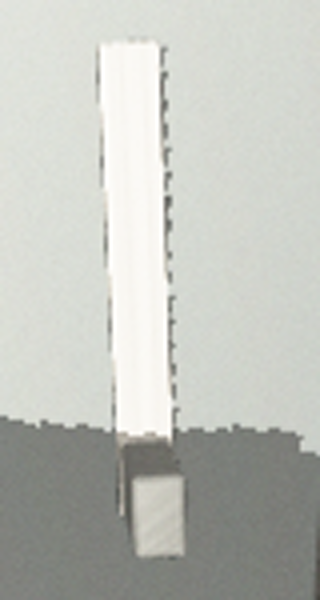

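```bash
python3 - <<'E'
from h import *
t=ray('w2',294.3,75.7,.008);h=np.array([.4917,-.1413])
print(t,np.degrees(np.arctan2(*(t[:2]-h)[::-1])),np.hypot(*(t[:2]-h)))
togo(.4917,-.1413,.06,20.2)
E
```

```text
[ 0.59983313 -0.10486107  0.008     ] 18.622896754566046 0.11410770826517021
t 3.03 tcp [ 0.4861 -0.1153  0.2059] rot [179.38   0.8   15.57] F [-1.3  0.3  0.6] w 0.0396
  rows x,y,z,yaw units: [-0.06  1.06  5.83 -1.16]
```

```bash

python3 -m inch '[{"x":0,"y":0.55,"z":0.6,"yaw":-0.5},{"x":0,"y":0.5,"z":0.9,"yaw":-0.4},{"x":0,"y":0,"z":0.9,"yaw":0},{"x":0,"y":0,"z":0.9,"yaw":0},{"x":0,"y":0,"z":0.8,"yaw":0}]'
python3 -c "
from h import *
togo(.4917,-.1413,.028,19.2)"
```

```text
time_s: 3.45
tcp_pos: [0.4997, -0.1373, 0.1055]
eef_rot: [179.2, 0.1, 19.8]
contact_force: [-0.4, 0.6, -0.2]
gripper_width: 0.04
t 3.45 tcp [ 0.4997 -0.1373  0.1055] rot [1.7922e+02 1.5000e-01 1.9810e+01] F [-0.4  0.6 -0.2] w 0.04
  rows x,y,z,yaw units: [-0.36  0.04  3.1   0.15]
```

```bash

python3 -m inch '[{"x":-0.35,"y":0.04,"z":0.6,"yaw":0.15},{"x":0,"y":0,"z":0.8,"yaw":0},{"x":0,"y":0,"z":0.5,"yaw":0},{"x":0,"y":0,"z":0,"yaw":0},{"x":0,"y":0,"z":0,"yaw":0}]'
python3 -c "
from h import *
togo(.4917,-.1413,.028,19.2)"
```

```text
time_s: 3.87
tcp_pos: [0.4907, -0.1361, 0.0514]
eef_rot: [179.4, 0.5, 19.6]
contact_force: [0.2, -0.0, -0.1]
gripper_width: 0.0399
t 3.87 tcp [ 0.4907 -0.1361  0.0514] rot [179.35   0.54  19.59] F [ 0.2 -0.  -0.1] w 0.0399
  rows x,y,z,yaw units: [-0.03  0.21  0.93  0.1 ]
```

```bash

python3 -m inch '[{"x":0,"y":0.2,"z":0.5,"yaw":0.1},{"x":0,"y":0,"z":0.35,"yaw":0},{"x":0,"y":0,"z":0,"yaw":0},{"x":0,"y":0,"z":0,"yaw":0}]'
python3 -c "
from h import *
togo(.4917,-.1413,.028,19.2)"
```

```text
time_s: 4.2
tcp_pos: [0.4957, -0.1385, 0.0324]
eef_rot: [179.3, 0.3, 19.4]
contact_force: [0.5, -0.2, -0.2]
gripper_width: 0.0399
t 4.2 tcp [ 0.4957 -0.1385  0.0324] rot [179.26   0.3   19.44] F [ 0.5 -0.2 -0.2] w 0.0399
  rows x,y,z,yaw units: [-0.19  0.05  0.17  0.06]
```

```bash

python3 -m inch '[{"x":-0.15,"y":0.05,"z":0.15,"yaw":0.05},{"x":0,"y":0,"z":0,"yaw":0}]'
python3 -m inch '[{"x":0,"y":0,"z":0,"yaw":0},{"x":0,"y":0,"z":0,"yaw":0},{"x":0,"y":0,"z":0,"yaw":0},{"x":0,"y":0,"z":0,"yaw":0},{"x":0,"y":0,"z":0,"yaw":0}]' -1 40
python3 -c "
from h import *
togo(.4917,-.1413,.028,19.2)"
```

```text
time_s: 4.37
tcp_pos: [0.4932, -0.1405, 0.0297]
eef_rot: [179.2, 0.2, 19.3]
contact_force: [0.5, 0.6, -0.6]
gripper_width: 0.0401
time_s: 4.78
tcp_pos: [0.4939, -0.1407, 0.0314]
eef_rot: [179.2, 0.0, 19.3]
contact_force: [0.5, -1.0, -0.4]
gripper_width: 0.0134
t 4.78 tcp [ 0.4939 -0.1407  0.0314] rot [1.7919e+02 4.0000e-02 1.9260e+01] F [ 0.5 -1.  -0.4] w 0.0134
  rows x,y,z,yaw units: [-0.09 -0.01  0.14  0.02]
```

Gripped at 13.4 mm. I'll lift and carry it to the apron.

```bash

python3 -m inch '[{"x":0,"y":0,"z":-0.7,"yaw":0},{"x":0,"y":0,"z":-0.9,"yaw":0},{"x":-0.2,"y":0,"z":-0.9,"yaw":0.2},{"x":-0.4,"y":-0.4,"z":-0.5,"yaw":0.4},{"x":-0.4,"y":-0.8,"z":0,"yaw":0.4}]'
python3 -m inch '[{"x":-0.4,"y":-0.9,"z":0,"yaw":0.4},{"x":-0.3,"y":-0.9,"z":0,"yaw":0.4},{"x":-0.2,"y":-0.9,"z":0,"yaw":0.4},{"x":0,"y":-0.9,"z":0,"yaw":0.2},{"x":0,"y":-0.9,"z":0,"yaw":0}]'
python3 -c "
from h import *
togo(.454,.162,.06,8.9)"
```

```text
time_s: 5.2
tcp_pos: [0.4605, -0.1198, 0.107]
eef_rot: [179.2, 0.3, 15.1]
contact_force: [-0.4, 0.8, -1.6]
gripper_width: 0.0137
time_s: 5.62
tcp_pos: [0.411, -0.0135, 0.1066]
eef_rot: [179.3, 0.1, 8.7]
contact_force: [0.7, 0.8, -0.5]
gripper_width: 0.0141
t 5.62 tcp [ 0.411  -0.0135  0.1066] rot [1.7926e+02 1.2000e-01 8.7000e+00] F [ 0.7  0.8 -0.5] w 0.0141
  rows x,y,z,yaw units: [ 2.76 -6.68  1.86 -0.05]
```

```bash

python3 -m inch '[{"x":0.3,"y":-1,"z":0,"yaw":0},{"x":0.3,"y":-1,"z":0,"yaw":0},{"x":0.3,"y":-1,"z":0,"yaw":0},{"x":0.3,"y":-1,"z":0,"yaw":0},{"x":0.3,"y":-1,"z":0,"yaw":0}]'
python3 -m inch '[{"x":0.2,"y":-0.5,"z":0,"yaw":0},{"x":0,"y":0,"z":0,"yaw":0},{"x":0,"y":0,"z":0,"yaw":0}]'
python3 -c "
from h import *
togo(.454,.162,.06,8.9)"
```

```text
time_s: 6.03
tcp_pos: [0.4258, 0.1207, 0.1055]
eef_rot: [179.3, 0.1, 8.6]
contact_force: [0.3, 0.0, -0.8]
gripper_width: 0.0136
time_s: 6.28
tcp_pos: [0.4295, 0.1387, 0.1052]
eef_rot: [179.4, 0.1, 8.9]
contact_force: [0.1, -0.9, -1.3]
gripper_width: 0.0133
t 6.28 tcp [0.4295 0.1387 0.1052] rot [1.7937e+02 8.0000e-02 8.8800e+00] F [ 0.1 -0.9 -1.3] w 0.0133
  rows x,y,z,yaw units: [ 1.11 -0.77  1.81 -0.01]
```

```bash

python3 -m inch '[{"x":0.5,"y":-0.4,"z":0.4,"yaw":0},{"x":0.5,"y":-0.4,"z":0.6,"yaw":0},{"x":0.2,"y":0,"z":0.5,"yaw":0},{"x":0,"y":0,"z":0,"yaw":0},{"x":0,"y":0,"z":0,"yaw":0}]'
python3 -c "
from h import *
togo(.454,.162,.0495,8.9);snap('wrist','w3')"
```

```text
time_s: 6.7
tcp_pos: [0.4558, 0.159, 0.0665]
eef_rot: [179.4, 0.1, 8.7]
contact_force: [-0.5, -0.3, -1.2]
gripper_width: 0.0141
t 6.7 tcp [0.4558 0.159  0.0665] rot [1.7935e+02 1.4000e-01 8.7200e+00] F [-0.5 -0.3 -1.2] w 0.0141
  rows x,y,z,yaw units: [-0.05 -0.13  0.68 -0.04]
```

View pics/w3.png

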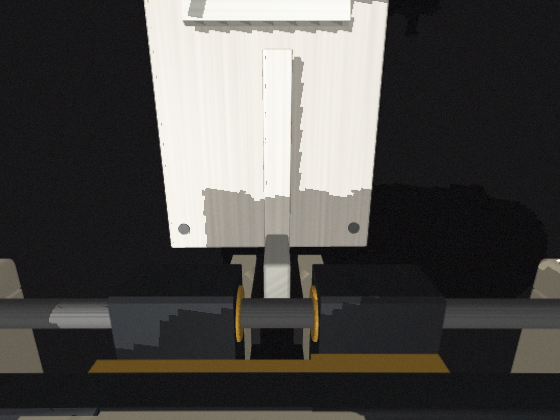

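The tip is at (278,49), in front of the platen ramp edge (v≈22, centre u≈267), and the leaf is parallel to the plate. Next I'll lower it gently to contact.

```bash

python3 -m inch '[{"x":0,"y":-0.15,"z":0.3,"yaw":-0.04},{"x":0,"y":0,"z":0.15,"yaw":0},{"x":0,"y":0,"z":0,"yaw":0}]'
python3 -m inch '[{"x":0,"y":0,"z":0.12,"yaw":0},{"x":0,"y":0,"z":0,"yaw":0}]'
python3 -m inch '[{"x":0,"y":0,"z":0.06,"yaw":0},{"x":0,"y":0,"z":0,"yaw":0}]'
python3 -c "
from h import *
togo(.454,.162,.0495,8.9)"
```

```text
time_s: 7.0
tcp_pos: [0.4547, 0.1615, 0.0561]
eef_rot: [179.4, 0.1, 8.8]
contact_force: [0.7, -0.1, -0.9]
gripper_width: 0.0135
time_s: 7.17
tcp_pos: [0.4544, 0.1613, 0.0532]
eef_rot: [179.5, 0.0, 8.8]
contact_force: [-0.2, -0.7, -0.7]
gripper_width: 0.0137
time_s: 7.33
tcp_pos: [0.4544, 0.1614, 0.0519]
eef_rot: [179.5, -0.0, 8.8]
contact_force: [-0.4, -0.1, -0.6]
gripper_width: 0.0136
t 7.33 tcp [0.4544 0.1614 0.0519] rot [ 1.7947e+02 -1.0000e-02  8.8100e+00] F [-0.4 -0.1 -0.6] w 0.0136
  rows x,y,z,yaw units: [-0.01 -0.03  0.1  -0.02]
```

```bash

for i in 1 2; do :; done
python3 -m inch '[{"x":0,"y":0,"z":0.08,"yaw":0},{"x":0,"y":0,"z":0,"yaw":0}]' | sed -n 2,4p
python3 -m inch '[{"x":0,"y":0,"z":0.05,"yaw":0},{"x":0,"y":0,"z":0,"yaw":0}]'| sed -n 2,4p
python3 -m inch '[{"x":0,"y":0,"z":0.05,"yaw":0},{"x":0,"y":0,"z":0,"yaw":0}]'| sed -n 2,4p
```

```text
tcp_pos: [0.4546, 0.1616, 0.05]
eef_rot: [179.5, -0.0, 8.8]
contact_force: [-0.4, -0.8, -1.4]
tcp_pos: [0.455, 0.1617, 0.0494]
eef_rot: [179.5, -0.1, 8.9]
contact_force: [-0.8, -0.3, -2.0]
tcp_pos: [0.4553, 0.1617, 0.0495]
eef_rot: [179.5, -0.1, 8.9]
contact_force: [-0.7, -1.0, -1.8]
```

```bash

python3 -m inch '[{"x":0,"y":0,"z":0.08,"yaw":0},{"x":0,"y":0,"z":0,"yaw":0}]' | sed -n 2,4p
python3 -m inch '[{"x":0,"y":0,"z":0.08,"yaw":0},{"x":0,"y":0,"z":0.04,"yaw":0}]'| sed -n 2,4p
python3 -c "
from h import *
s=r.get_state();print(s['moment'],s['contact_force'])"
```

```text
tcp_pos: [0.4559, 0.1617, 0.0496]
eef_rot: [179.4, -0.2, 9.0]
contact_force: [-0.9, 0.5, -1.6]
tcp_pos: [0.4564, 0.1617, 0.0491]
eef_rot: [179.4, -0.3, 9.1]
contact_force: [-9.3, -0.0, 18.5]
[-0.24695239  3.33331484 -0.07977026] [-9.3418453  -0.0408323  18.54307939]
```

The leaf is on the plate. I'll ease off the downward press and slide in small steps, watching the force.

```bash

python3 -m inch '[{"x":0,"y":0,"z":-0.06,"yaw":0},{"x":0,"y":0,"z":0,"yaw":0}]' | sed -n 2,4p
python3 -m inch '[{"x":0.2,"y":0,"z":0,"yaw":0},{"x":0.2,"y":0,"z":0,"yaw":0}]'| sed -n 2,4p
python3 -m inch '[{"x":0.2,"y":0,"z":0,"yaw":0},{"x":0.1,"y":0,"z":0,"yaw":0}]'| sed -n 2,4p

```

```text
tcp_pos: [0.4565, 0.1619, 0.0509]
eef_rot: [179.5, -0.3, 9.0]
contact_force: [-0.5, 0.3, -0.5]
tcp_pos: [0.4661, 0.1634, 0.0504]
eef_rot: [179.5, -0.3, 9.1]
contact_force: [-0.0, -1.2, -0.7]
tcp_pos: [0.4748, 0.1648, 0.0497]
eef_rot: [179.4, -0.3, 9.1]
contact_force: [1.3, 0.4, -0.4]
```

```bash

python3 -m inch '[{"x":0.12,"y":0,"z":0,"yaw":0}]'| sed -n 2,4p
python3 -m inch '[{"x":0.12,"y":0,"z":0,"yaw":0}]'| sed -n 2,4p
python3 -m inch '[{"x":0.12,"y":0,"z":0,"yaw":0}]'| sed -n 2,4p
python3 -m inch '[{"x":0.12,"y":0,"z":0,"yaw":0}]'| sed -n 2,4p

```

```text
tcp_pos: [0.4782, 0.1652, 0.0494]
eef_rot: [179.4, -0.2, 9.0]
contact_force: [0.3, -0.2, -1.9]
tcp_pos: [0.4812, 0.1654, 0.0492]
eef_rot: [179.4, -0.2, 9.0]
contact_force: [-10.4, -0.0, 13.5]
tcp_pos: [0.4829, 0.165, 0.0491]
eef_rot: [179.3, 0.0, 9.0]
contact_force: [-13.2, -0.4, 14.7]
tcp_pos: [0.4845, 0.1647, 0.0492]
eef_rot: [179.2, 0.2, 9.0]
contact_force: [-10.0, 0.7, 10.4]
```

```bash

python3 -m inch '[{"x":0.15,"y":0,"z":-0.02,"yaw":0}]'| sed -n 2,4p
python3 -m inch '[{"x":0.15,"y":0,"z":-0.01,"yaw":0}]'| sed -n 2,4p
python3 -m inch '[{"x":0.15,"y":0,"z":0,"yaw":0}]'| sed -n 2,4p
python3 -m inch '[{"x":0.15,"y":0,"z":0,"yaw":0}]'| sed -n 2,4p
python3 -m inch '[{"x":0.15,"y":0,"z":0,"yaw":0}]'| sed -n 2,4p

```

```text
tcp_pos: [0.4869, 0.1645, 0.0495]
eef_rot: [179.2, 0.4, 9.0]
contact_force: [-3.3, -0.9, 1.9]
tcp_pos: [0.4897, 0.1646, 0.0495]
eef_rot: [179.2, 0.5, 8.9]
contact_force: [-4.4, -0.4, 1.2]
tcp_pos: [0.4928, 0.1646, 0.0493]
eef_rot: [179.1, 0.6, 8.9]
contact_force: [-6.9, -0.5, 5.8]
tcp_pos: [0.4959, 0.1647, 0.0492]
eef_rot: [179.1, 0.7, 8.9]
contact_force: [-7.9, -0.1, 8.4]
tcp_pos: [0.4991, 0.1648, 0.0492]
eef_rot: [179.0, 0.8, 8.9]
contact_force: [-7.3, -1.0, 6.5]
```

It wedged in and now drags, with about 4 N when the downward load is eased. I'll continue in.

```bash

python3 -m inch '[{"x":0.18,"y":0,"z":-0.02,"yaw":0},{"x":0.18,"y":0,"z":-0.01,"yaw":0}]'| sed -n 2,4p
python3 -m inch '[{"x":0.18,"y":0,"z":0,"yaw":0},{"x":0.18,"y":0,"z":-0.01,"yaw":0}]'| sed -n 2,4p
python3 -m inch '[{"x":0.18,"y":0,"z":-0.01,"yaw":0},{"x":0.18,"y":0,"z":0,"yaw":0}]'| sed -n 2,4p
python3 -m inch '[{"x":0.18,"y":0,"z":-0.01,"yaw":0},{"x":0.15,"y":0,"z":0,"yaw":0},{"x":0,"y":0,"z":0,"yaw":0}]'| sed -n 2,4p
python3 -c "
from h import *
togo(.454,.162,.0495,8.9)"
```

```text
tcp_pos: [0.5072, 0.1654, 0.0496]
eef_rot: [179.0, 1.0, 8.9]
contact_force: [-5.3, 0.1, 1.9]
tcp_pos: [0.5161, 0.1663, 0.0495]
eef_rot: [178.9, 1.1, 8.8]
contact_force: [-5.2, -2.0, 3.5]
tcp_pos: [0.5255, 0.1673, 0.0493]
eef_rot: [178.9, 1.1, 8.8]
contact_force: [-5.3, -0.7, 3.6]
tcp_pos: [0.5354, 0.1686, 0.0493]
eef_rot: [178.9, 1.1, 8.8]
contact_force: [-4.3, -1.0, 3.9]
t 10.17 tcp [0.5354 0.1686 0.0493] rot [178.89   1.15   8.82] F [-4.3 -1.   3.9] w 0.0134
  rows x,y,z,yaw units: [-3.26 -0.24 -0.01 -0.02]
```

```bash

python3 -m inch '[{"x":0,"y":0,"z":0,"yaw":0},{"x":0,"y":0,"z":0,"yaw":0},{"x":0,"y":0,"z":0,"yaw":0},{"x":0,"y":0,"z":0,"yaw":0}]' -0.09 
python3 -m inch '[{"x":0,"y":0,"z":-0.4,"yaw":0},{"x":0,"y":0,"z":-0.7,"yaw":0},{"x":-0.3,"y":0,"z":-0.9,"yaw":0},{"x":-0.7,"y":0,"z":-0.9,"yaw":0},{"x":-0.9,"y":0,"z":-0.9,"yaw":0}]'
python3 -m inch '[{"x":-0.9,"y":0,"z":-0.9,"yaw":0},{"x":-0.9,"y":0,"z":-0.9,"yaw":0},{"x":0,"y":0,"z":0,"yaw":0},{"x":0,"y":0,"z":0,"yaw":0},{"x":0,"y":0,"z":0,"yaw":0}]'
python3 -c "
from h import *
togo(.454,.162,.2,8.9);snap('wrist','w4');snap('top','t4')"
```

```text
time_s: 10.5
tcp_pos: [0.5384, 0.17, 0.0495]
eef_rot: [179.0, 0.9, 8.8]
contact_force: [-0.6, 0.0, -0.0]
gripper_width: 0.0346
time_s: 10.92
tcp_pos: [0.4925, 0.164, 0.1457]
eef_rot: [178.7, 1.2, 8.8]
contact_force: [1.5, 1.4, 0.7]
gripper_width: 0.0399
time_s: 11.33
tcp_pos: [0.447, 0.1591, 0.2038]
eef_rot: [179.2, 0.4, 8.9]
contact_force: [0.5, -0.8, -0.2]
gripper_width: 0.0396
t 11.33 tcp [0.447  0.1591 0.2038] rot [179.17   0.42   8.94] F [ 0.5 -0.8 -0.2] w 0.0396
  rows x,y,z,yaw units: [ 0.29 -0.07  0.15  0.01]
```

View pics/w4.png

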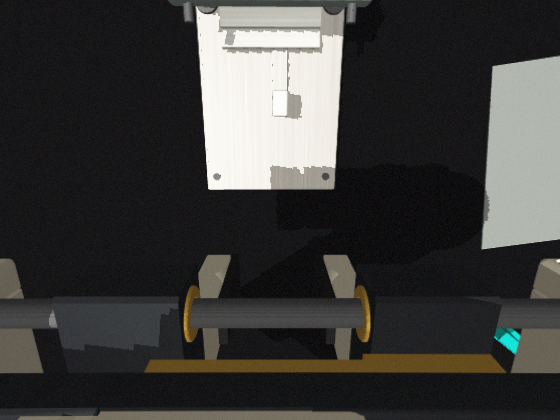

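The leaf stands in the gap, its handle at (280,103) and its blade straight under the platen front at (280,48). I'll check the pose, the flatness and the platen lift numerically, and check the other leaves in the top view.

```bash
python3 - <<'E'
from h import *
A=ray('w4',208.5,189,.02);B=ray('w4',335,188.5,.02);d=A-B;a=np.arctan2(-d[0],d[1]);print('yaw',np.degrees(a),np.hypot(*d[:2]))
a=np.radians(8.9);e=np.array([np.cos(a),np.sin(a)]);f=np.array([-e[1],e[0]]);ctr=((A+B)/2)[:2]+.11*e;print(ctr)
im,W=cloud('w4')
P=W[80:125,265:300].reshape(-1,3);h=P[(P[:,2]>.064)&(P[:,2]<.08)]
c=np.array(cv2.minAreaRect((h[:,:2]*1000).astype(np.float32))[0])/1000
print(cv2.minAreaRect((h[:,:2]*1000).astype(np.float32)),'ztop',np.nanmedian(h[:,2]))
# tilt of handle top
g=np.c_[h[:,:2]-c,np.ones(len(h))];print('tilt coef',np.linalg.lstsq(g,h[:,2],rcond=None)[0])
q=c-ctr;print('handle press xy',q@e,q@f,'tip x',q@e+.115)
print('plate',np.nanmedian(W[60:150,215:265,2]))
for v in range(10,52,4):
    p=np.nanmedian(W[v,290:318],0);print(v,round((p[:2]-ctr)@e,4),p[2].round(4))
im,W=cloud('t4')
for n,(a,b,c,d) in dict(M=(334,357,195,247),R=(355,382,185,236)).items():
    P=W[c:d,a:b].reshape(-1,3);h=P[P[:,2]>0.035];print(n,len(h),h.mean(0))
E
```

```text
yaw 8.933461247380775 0.13937070677771754
[0.55274407 0.1784855 ]
((532.8201293945312, 168.29705810546875), (21.60824966430664, 13.290273666381836), 8.717331886291504) ztop 0.07028404209070377
tilt coef [ 0.01173436 -0.00668068  0.07028644]
handle press xy -0.021260308184290547 -0.0069833314384055364 tip x 0.09373969181570946
plate 0.020589566137405035
10 0.0571 0.0403
14 0.054 0.0401
18 0.0507 0.0403
22 0.0475 0.0403
26 0.0446 0.0399
30 0.0429 0.033
34 0.0394 0.0338
38 0.0358 0.035
42 0.0325 0.0361
46 0.0291 0.037
50 0.0265 0.0315
M 51 [ 0.48513282 -0.20413239  0.04864144]
R 72 [ 0.52939742 -0.27565999  0.04839607]
```

Everything checks out: the platen has risen 1.5 mm, the tip is at x≈94 mm, y≈−7 mm, and the leaf is flat. The other two leaves haven't moved. Handing in.

```bash
python3 -c "
from h import *
print(r.close_job(), r.get_state()['contact_force'])"
```

```text
the job is handed in; nothing more can be done
the job is handed in; nothing more can be done
```

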